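# Load the full solder cassette on the feeder

## Task

Two look-alike solder wire cassettes stand in the little rack and one of them is nearly used up: feel by lifting which is the full, heavier one, and push that one's socket onto the upright post of the wire feeder, all the way down so that the sprung seat stays pressed. The nearly empty one must stand in the rack at the end; keep both cassettes upright and leave the multimeter, flux jar, screw tray and brush where they lie. The rack's walls leave only a cassette's narrow ends to grip and the feeder's cheeks only its broad faces, so set it down on the bench in between and take it again the other way.

Things in the scene. Friction and masses are not known exactly. Their poses are not given: they have to be found in the camera images.
- cassette_a: closed upright flat cassette of grey plastic with pale labels, 30 (its x) by 60 (y) by 80 mm tall (z), solder spool hidden inside; origin: centre of its underside. Socket in its underside, centred: 17 (x) by 37 (y) mm, 24 mm deep, 3 mm bevels; fits the post either way round. Either cassette may be the full one (0.45 to 0.65 kg in all; the other under 0.2 kg)
- cassette_b: closed upright flat cassette of grey plastic with pale labels, 30 (its x) by 60 (y) by 80 mm tall (z), solder spool hidden inside; origin: centre of its underside. Socket in its underside, centred: 17 (x) by 37 (y) mm, 24 mm deep, 3 mm bevels; fits the post either way round. Looks just like cassette_a
- rack: fixed aluminium rack; origin: centre of its underside. Base 100 (x) by 78 (y) by 6 mm. Three walls 44 mm long (y), 4 thick, up to z = 90 mm, at x = -42, 0, +42 make two slots 38 mm wide centred at x = -21 and +21, open at both y ends but for 4 mm thick lips up to z = 12 at y = -37, +37. A cassette stands in each slot on the base, long side along y
- feeder: fixed grey solder wire feeder; origin: centre of its underside. Base 130 (x) by 150 (y) by 30 mm high. A steel post 14 (x) by 34 (y) mm rises from its middle to z = 54 mm (the last 4 mm is 10 by 30). Two cheeks 36 wide (x), 6 thick, up to z = 130, stand at y = -41 and +41 mm, 76 mm apart inside
- post_top (a point): centre of the top of the feeder's post, on its axis; its axes are the feeder's (long side of the post along y)
- seat (a joint): sprung seat of the feeder, two steel pads beside the post on which the cassette's underside lands: 0 up (pad tops 44 mm above the feeder's origin), 0.006 m fully down (38 mm). A full cassette's own weight keeps it down, a nearly empty one's does not
- multimeter: bystander: yellow multimeter lying flat, 85 x 165 x 44 mm, origin under its centre
- flux_jar: bystander: small jar 44 mm across, 50 mm high, origin under its centre
- screw_tray: bystander: low blue screw tray 80 x 140 x 25 mm, origin under its centre
- brush: bystander: brush 160 mm long, lying

How it is judged:
At the end, for the whole second after the job is handed in: The full cassette is on the feeder post, upright (0.06 rad), within 4 mm of its axis, underside under 41 mm above the feeder origin, its weight keeping the seat down over 4.5 mm; the nearly empty one stands upright on the base of a rack slot; both released and at rest (value of joint seat above 0.0045 m and ((horizontal distance between cassette_a and post_top below 0.004 m and angle between cassette_a's own z axis and vertical below 0.06 rad and z of cassette_a in the frame of feeder below 0.041 m and linear speed of each of cassette_a, cassette_b below 0.02 m/s and x of cassette_b in the frame of rack between -0.034 and 0.034 m and y of cassette_b in the frame of rack between -0.015 and 0.015 m and z of cassette_b in the frame of rack below 0.011 m and angle between cassette_b's own z axis and vertical below 0.12 rad) or (horizontal distance between cassette_b and post_top below 0.004 m and angle between cassette_b's own z axis and vertical below 0.06 rad and z of cassette_b in the frame of feeder below 0.041 m and linear speed of each of cassette_b, cassette_a below 0.02 m/s and x of cassette_a in the frame of rack between -0.034 and 0.034 m and y of cassette_a in the frame of rack between -0.015 and 0.015 m and z of cassette_a in the frame of rack below 0.011 m and angle between cassette_a's own z axis and vertical below 0.12 rad))); the robot touches nothing.
It fails at once if a cassette is tipped over (more than 0.6 rad) (angle between any of cassette_a, cassette_b's own z axis and vertical above 0.6 rad).
It fails at once if a bystander is moved by more than 30 mm (distance of any of multimeter, flux_jar, screw_tray, brush from where it was at the start of the episode above 0.03 m).
It also fails if it takes over 72 s, if anything falls off the work surface, if the arm or the gripper's body presses on something with over 40 N, if the wrist force passes 120 N, or if a joint passes its speed limit or range.

## Robot

A 7-joint arm with a two-finger parallel gripper is mounted at the origin on the work surface. World frame = base frame: x ahead of the robot, y to its left, z up, the work surface at z = 0. Lengths are in m, angles in rad, forces in N, time in s.
With the tool pointing down it reaches from about 0.4 to 0.85 m from the base axis. Payload 10.4 kg.
Tool frame: the origin (TCP) lies at the very end of the fingers, on their centre line; the grasp point (between the pads) lies 19 mm behind it; z points along the fingers, y is the line along which they close (so a half turn about z gives the same grasp; the last joint's range is limited). The gripper opens to 87 mm and grips with 3 to 60 N. Pads are 19 mm wide; open, the fingers measure 117 mm over their backs; the gripper's body (75 mm by 190 mm) begins 51 mm behind the grasp point.
Start: joints at [-1.151, 0.332, -0.065, 1.46, 0.022, 1.35, -0.088], TCP at [0.268, 0.565, 0.223] pointing down, gripper open.
Joint ranges: [-2.6, 2.6], [-0.5, 2.12], [-1.47, 1.34], [0.16, 2.42], [-1.27, 4.41], [0.06, 2.06], [-2.6, 2.6]. Speed limits (rad/s): [2.22, 2.22, 2.79, 2.79, 3.14, 3.14, 3.14].

## Interface

Orientations are given as a unit quaternion [x, y, z, w].
In Python, from bench import * gives the robot as it stands.
- The arm moves only by the tool carry_out, never from a script. Its argument "deltas" is a list of rows, each an object with "hand": the finger opening in mm, from 0 to 87; "dp": the shift along the tool's x, y, z each as a share of 250 mm, from -1 to 1, a list of three; "spin": the turn about the tool's z as a share of pi rad, from -1 to 1. In form: [{"hand": hand, "dp": [dx, dy, dz], "spin": spin}, ...]. A call has 1 to 20 rows; each row is the pose to reach, as a shift and turn from the pose commanded when the call began, along the tool's axes at that moment, turning the shorter way round; what a row does not reach only later rows make up. A row lasts 1/10 s, in which the tool goes at most 50 mm and 8.59 degrees, less where a joint would pass 70% of its speed; a pose out of reach is approached as far as the arm can. A call with a number of a shift or a turn outside -1 to 1 is refused whole. A call with a gripper value outside its range is refused whole. The fingers move at their own pace and stop on an object; "force" is the grip in N (left out, the last holds). Time passes only in rows, so rows that repeat a pose let the fingers close. It gives the time, the measured TCP pose, the force, the opening and the grip force at its end, in the units of the state.
- read_state(): the state, without advancing time (a new reading comes with each control period).
- camera(name): name is "scene" or "top" or "wrist"; returns the picture (420x560x3 uint8, red, green, blue); there is no depth.
- get_calibration(name): a dict with "fx", "fy", "cx", "cy" (pixels), "k1" (the pictures are not rectified: a ray, as slopes to the right and down, at radius r is drawn at 1 + k1 r^2 times it, then the intrinsics apply), "R" (3x3) and "t" (3): a world point X has camera coordinates R X + t; the wrist camera has in their place "mount" (4x4, takes a point from camera to tool coordinates, whose origin is the TCP and whose axes are the flange's). Camera axes: x right, y down, z forward; pixel columns grow to the right and rows downward; lengths in m; the calibration is good to about 2 mm. A picture is of the moment at which its call begins: read the wrist's pose just before it. get_calibration takes no time and is no camera call.
- close_job(): hands the job in; it is judged then, once.
The state is a dict: "time": time; "joint_positions": joint angles; "joint_vel": joint speeds; "joint_torque": joint torques, N m; "ee_pos": TCP position; "eef_rot": TCP orientation; "ft_force": force on the tool from outside, world axes, zero at the start; "torque": the same for the moment, N m; "width": finger opening in m; "grip_force": force on a finger pad.
Only numpy, scipy, OpenCV 4.12 (cv2) and the standard library are available. Lean on these libraries where they do the work, as an engineer would, in place of code of your own. Each camera call takes 0.05 s, during which the arm holds its last target. There are 200 camera calls.

## Working session

There is one attempt and no reset: what is moved stays moved. The work goes in short steps, Python scripts to look and compute and a tool call to move; the robot and the scene stay as the last step left them, time stands still between calls to the robot, and variables do not carry over. Pictures are saved under pics/ and viewed, at most 10 in all, crops included, and the job is handed in when it is done.

Besides the shell and the picture viewer there is one more tool, called after "Request:" as a command line: name --argument value ..., lists and objects as JSON in quotes. carry_out: Moves the arm, as the interface text tells. Its arguments: {"type":"object","properties":{"deltas":{"type":"array","items":{"type":"object","properties":{"hand":{"type":"number"},"dp":{"type":"array","items":{"type":"number","minimum":-1,"maximum":1}},"spin":{"type":"number","minimum":-1,"maximum":1}}}},"force":{"type":"number"}},"required":["deltas"]}

```bash
mkdir -p pics; python3 - <<'E'
from bench import *
import cv2
s=read_state();print(s)
for n in("scene","top"):
    cv2.imwrite(f"pics/{n}0.png",camera(n)[:,:,::-1]);print(n,get_calibration(n))
print(get_calibration("wrist"))
E
```

```text
{'time': 0.0, 'joint_positions': array([-1.15058048,  0.33288613, -0.0646746 ,  1.46097626,  0.02157989,
        1.34988381, -0.08850223]), 'joint_vel': array([ 5.90307770e-04,  1.28917306e-04, -1.31328310e-03, -8.08042117e-04,
        3.08337271e-05,  2.34770735e-04,  3.90216881e-04]), 'joint_torque': array([-5.51001813e-04, -6.23265052e+01,  2.41896871e-02, -3.89884615e+01,
       -6.14009541e-02,  4.00108576e-02,  1.37115726e-04]), 'ee_pos': array([0.26764578, 0.56435061, 0.22172828]), 'eef_rot': array([ 2.19607701e-01,  9.75587989e-01, -7.17433133e-04, -1.32357344e-04]), 'ft_force': array([-0.02428424,  0.26676108,  0.15723777]), 'torque': array([0.01151566, 0.04616914, 0.00196124]), 'grip_force': 0.0, 'width': 0.08689328800800397}
scene {'fx': 536.0686366008982, 'fy': 536.0686366008982, 'cx': 288.10181293356266, 'cy': 213.93808341074276, 'k1': -0.13651718662690385, 'R': array([[ 0.28763097,  0.95768857, -0.0100515 ],
       [ 0.74521625, -0.23038502, -0.62575992],
       [-0.60159884,  0.17249739, -0.77995095]]), 't': array([-0.19127027, -0.43541504,  1.4085315 ])}
top {'fx': 454.8691531944145, 'fy': 454.8691531944145, 'cx': 285.0745619616345, 'cy': 208.29413556084015, 'k1': -0.14104452179399846, 'R': array([[-8.95208703e-04, -9.99972215e-01, -7.40058255e-03],
       [-9.94182533e-01,  1.68705458e-03, -1.07695150e-01],
       [ 1.07704643e-01,  7.26112027e-03, -9.94156419e-01]]), 't': array([-0.01781553,  0.61307542,  0.86464014])}
{'fx': 359.5180283271744, 'fy': 359.5180283271744, 'cx': 282.366496768217, 'cy': 212.2911823066242, 'k1': -0.0731633877847833, 'mount': array([[ 3.69855304e-04, -9.52848700e-01, -3.03445577e-01,
         8.42975257e-02],
       [ 9.99999747e-01,  5.36573117e-04, -4.66040034e-04,
         5.11684117e-04],
       [ 6.06886380e-04, -3.03445328e-01,  9.52848658e-01,
        -1.62290829e-01],
       [ 0.00000000e+00,  0.00000000e+00,  0.00000000e+00,
         1.00000000e+00]])}
```

View pics/scene0.png

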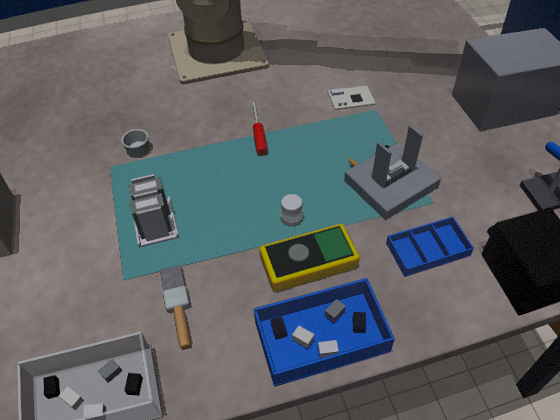

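View pics/top0.png

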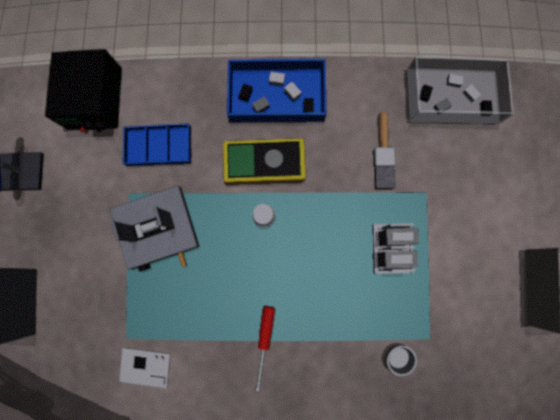

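The scene view shows the rack at (155,210), the feeder at (393,175), the jar at (291,207), the multimeter at (310,257), the tray at (430,245) and the brush at (177,305). In the top view the rack is at (395,248) and the feeder at (155,228). I'll enlarge both for corner picking.

```bash
cat > h.py <<'E'
from bench import *
import cv2, numpy as np
from scipy.optimize import least_squares
from scipy.spatial.transform import Rotation as Ro
def cam(n,s=None):
    c=get_calibration(n)
    K=np.array([[c['fx'],0,c['cx']],[0,c['fy'],c['cy']],[0,0,1.]]);D=np.array([c['k1'],0,0,0.])
    if n=='wrist':
        T=np.eye(4);T[:3,:3]=Ro.from_quat(s['eef_rot']).as_matrix();T[:3,3]=s['ee_pos']
        M=np.linalg.inv(T@c['mount']);return K,D,M[:3,:3],M[:3,3]
    return K,D,c['R'],c['t']
def proj(c,P):
    K,D,R,t=c;return cv2.projectPoints(np.array(P,float).reshape(-1,1,3),cv2.Rodrigues(R)[0],t,K,D)[0][:,0]
def ray(c,uv):
    K,D,R,t=c;p=cv2.undistortPoints(np.array(uv,float).reshape(-1,1,2),K,D)[:,0]
    return -R.T@t,np.c_[p,np.ones(len(p))]@R
def atz(c,uv,z):
    o,d=ray(c,uv);return o+d*((z-o[2])/d[:,2])[:,None]
def place(x,y,yaw,P):
    P=np.array(P,float);c,s=np.cos(yaw),np.sin(yaw)
    return np.c_[x+c*P[:,0]-s*P[:,1],y+s*P[:,0]+c*P[:,1],P[:,2]]
E
python3 - <<'E'
from h import *
a=cv2.imread('pics/scene0.png');b=cv2.imread('pics/top0.png')
def cr(i,x,y): return cv2.resize(i[y:y+75,x:x+100],(400,300),interpolation=cv2.INTER_CUBIC)
m=np.vstack([np.hstack([cr(a,110,170),cr(a,343,125)]),np.hstack([cr(b,350,210),cr(b,107,190)])])
cv2.imwrite('pics/m.png',cv2.convertScaleAbs(m,alpha=1.5,beta=10))
t=cam('top')
print(atz(t,[[395,248],[155,228],[263,214],[264,160],[385,150],[157,145],[182,260],[267,340]],0.03).round(3))
E
```

```text
[[ 0.534 -0.236  0.03 ]
 [ 0.574  0.242  0.03 ]
 [ 0.602  0.025  0.03 ]
 [ 0.711  0.024  0.03 ]
 [ 0.732 -0.221  0.03 ]
 [ 0.744  0.243  0.03 ]
 [ 0.511  0.185  0.03 ]
 [ 0.356  0.017  0.03 ]]
```

View pics/m.png

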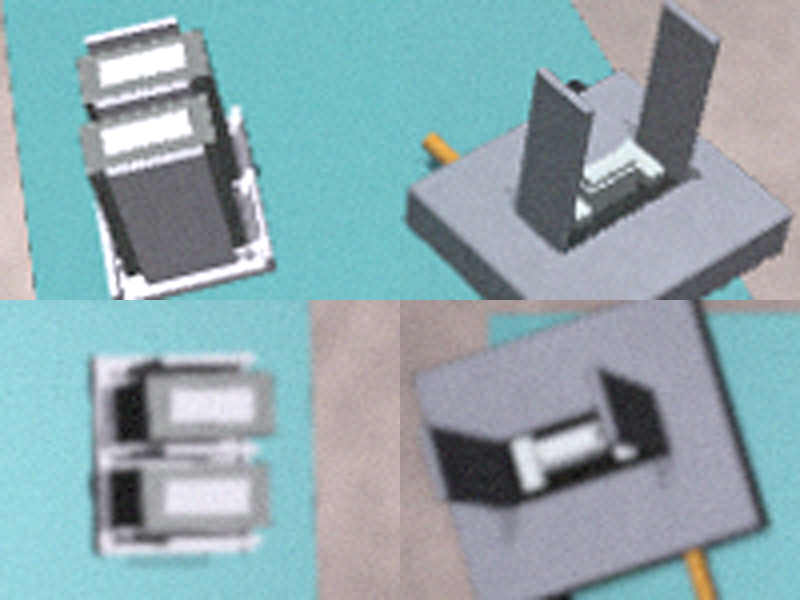

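The crops show rack slots along world y, with cassette tops in the top view centred near (402.5,237) and (401,259). The feeder base's top corners are near (110,209), (180,190), (196,246) and (126,265).

```bash
cat >> h.py <<'E'
def tri(c1,u1,c2,u2):
    (o1,d1),(o2,d2)=ray(c1,[u1]),ray(c2,[u2]);d1=d1[0];d2=d2[0]
    A=np.c_[d1,-d2];s=np.linalg.lstsq(A,o2-o1,rcond=None)[0]
    p,q=o1+d1*s[0],o2+d2*s[1];return (p+q)/2,np.linalg.norm(p-q)
def yaw(s):  # direction of tool y in world, deg
    y=Ro.from_quat(s['eef_rot']).as_matrix()[:,1];return np.degrees(np.arctan2(y[1],y[0]))
def go(pos,yw=None):
    s=read_state();R=Ro.from_quat(s['eef_rot']).as_matrix()
    d=R.T@(np.array(pos)-s['ee_pos'])
    dy=0 if yw is None else (yw-yaw(s)+90)%180-90
    print('now',s['ee_pos'].round(4),'yaw',round(yaw(s),2),'q7',s['joint_positions'][6].round(2),'F',s['ft_force'].round(2),'dp',(d/.25).round(4),'spin',round(-dy/180,4))
E
python3 - <<'E'
from h import *
t,s=cam('top'),cam('scene')
print(tri(t,(402.5,236.75),s,(147.3,203.8)),tri(t,(401.2,259),s,(145.5,186.8)))
c=atz(t,[[107+13/4,190+76/4],[107+294/4,190+2/4],[107+357/4,190+225/4],[107+75/4,190+75]],.03);print(c.round(3),c.mean(0))
c=atz(s,[[343+8/4,125+195/4],[343+222/4,125+72/4],[343+395/4,125+213/4]],.03);print(c.round(3),(c[0]+c[2])/2)
go((0.43,-0.233,0.33),90)
E
```

```text
(array([ 0.55420387, -0.23669995,  0.08109036]), np.float64(0.003534191194976356)) (array([ 0.51266174, -0.23383751,  0.08226305]), np.float64(0.0019347495375057434))
[[0.613 0.336 0.03 ]
 [0.65  0.191 0.03 ]
 [0.538 0.157 0.03 ]
 [0.5   0.3   0.03 ]] [0.57507068 0.24621229 0.03      ]
[[0.548 0.156 0.03 ]
 [0.498 0.297 0.03 ]
 [0.617 0.339 0.03 ]] [0.58294509 0.24747059 0.03      ]
now [0.2676 0.5644 0.2218] yaw 64.63 q7 -0.09 F [-0.11 -1.08  0.14] dp [-1.9534 -2.6044 -0.4292] spin -0.1409
```

```bash
python3 - <<'E'
from h import *
go((0.577,0.247,0.25)); go((0.53,-0.233,0.25),90)
E
```

```text
now [0.2676 0.5644 0.2218] yaw 64.63 q7 -0.09 F [-0.11 -1.08  0.14] dp [-1.662  -0.6172 -0.1117] spin 0.0
now [0.2676 0.5644 0.2218] yaw 64.63 q7 -0.09 F [-0.11 -1.08  0.14] dp [-2.3148 -2.4326 -0.1094] spin -0.1409
```

Request:
carry_out --deltas '[{"dp": [-0.2,-0.07,-0.1],"spin": 0,"hand": 87},{"dp": [-0.4,-0.14,-0.11],"spin": 0,"hand": 87},{"dp": [-0.6,-0.22,-0.11],"spin": 0,"hand": 87},{"dp": [-0.8,-0.3,-0.11],"spin": 0,"hand": 87},{"dp": [-1,-0.37,-0.11],"spin": 0,"hand": 87}]'

```text
time: 0.6
ee_pos: [0.4398, 0.3876, 0.25]
eef_rot: [0.22, 0.976, -0.0, -0.0]
ft_force: [1.0, 0.4, -0.5]
width: 0.0872
grip_force: 0.0
```

Request:
carry_out --deltas '[{"dp": [-0.2,-0.07,0],"spin": 0,"hand": 87},{"dp": [-0.4,-0.14,0],"spin": 0,"hand": 87},{"dp": [-0.66,-0.25,0],"spin": 0,"hand": 87},{"dp": [-0.66,-0.25,0],"spin": 0,"hand": 87},{"dp": [-0.66,-0.25,0],"spin": 0,"hand": 87},{"dp": [-0.66,-0.25,0],"spin": 0,"hand": 87}]'

```text
time: 1.2
ee_pos: [0.561, 0.262, 0.2495]
eef_rot: [0.22, 0.975, -0.0, -0.0]
ft_force: [-0.6, 1.2, -0.0]
width: 0.0875
grip_force: 0.0
```

```bash
python3 - <<'E'
from h import *
import json
s=read_state();im=camera('wrist');cv2.imwrite('pics/w1.png',im[:,:,::-1])
json.dump({k:list(s[k]) for k in('ee_pos','eef_rot')},open('w1.json','w'))
go((0.53,-0.233,0.25),90)
E
```

```text
now [0.5604 0.2632 0.2496] yaw 64.69 q7 0.66 F [-0.68  0.96  0.23] dp [-0.7386 -1.8462 -0.002 ] spin -0.1406
```

View pics/w1.png

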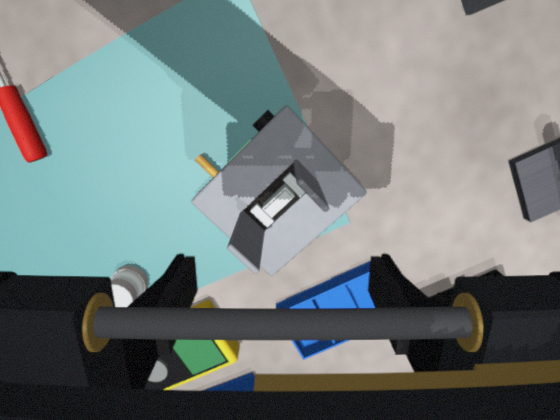

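The wrist view shows the whole feeder, with base top corners near (287,106), (366,190), (272,273) and (193,202) and the post at (275,203). I'll fit the model edges in all three cameras.

```bash
cat >> h.py <<'E'
from scipy.optimize import minimize
def box(x0,x1,y0,y1,z): 
    c=[(x0,y0,z),(x1,y0,z),(x1,y1,z),(x0,y1,z)];return [(c[i],c[(i+1)%4]) for i in range(4)]
FEED=box(-.065,.065,-.075,.075,.03)+box(-.018,.018,-.044,-.038,.13)+box(-.018,.018,.038,.044,.13)+box(-.005,.005,-.015,.015,.054)
def sam(E,n=40): return np.concatenate([np.linspace(a,b,n) for a,b in E])
def fit(views,E,p0,span=(.012,.012,.07),z0=0):
    """views: [(cam,img)]; finds x,y,yaw maximising edge strength"""
    P=sam(E)+[0,0,z0]
    def score(p,sg):
        tot=0
        for c,g in G[sg]:
            q=proj(c,place(*p,P)).astype(np.float32)
            tot+=cv2.remap(g,q[:,0].copy()[None],q[:,1].copy()[None],cv2.INTER_LINEAR).mean()
        return -tot
    G={}
    for sg in(2.5,1.0):
        G[sg]=[]
        for c,i in views:
            g=cv2.GaussianBlur(cv2.cvtColor(i,cv2.COLOR_BGR2GRAY).astype(np.float32),(0,0),sg)
            m=np.hypot(cv2.Sobel(g,-1,1,0),cv2.Sobel(g,-1,0,1));m=np.minimum(m,np.percentile(m,97));G[sg].append((c,m/m.mean()))
    rng=np.random.default_rng(0);p0=np.array(p0)
    c=[p0]+[p0+rng.uniform(-1,1,3)*span for _ in range(300)]
    b=min(c,key=lambda p:score(p,2.5))
    for sg in(2.5,1.0):
        b=minimize(score,b,(sg,),'Nelder-Mead',options=dict(initial_simplex=b+np.vstack([np.zeros(3),np.diag([.002,.002,.01])]),xatol=1e-5,fatol=1e-5)).x
    return b,score(b,1.0)
def draw(im,c,E,p,z0=0):
    for a,b in E:
        q=proj(c,place(*p,np.array([a,b])+[0,0,z0]));cv2.line(im,*[tuple(int(v) for v in (k*16)) for k in q],(0,0,255),1,cv2.LINE_AA,4)
E
python3 - <<'E'
from h import *
import json
w=json.load(open('w1.json'));W=(cam('wrist',w),cv2.imread('pics/w1.png'))
T=(cam('top'),cv2.imread('pics/top0.png'));S=(cam('scene'),cv2.imread('pics/scene0.png'))
p0=(.578,.247,np.radians(15))
for v in([W],[T],[S],[T,S],[W,T,S]): b,f=fit(v,FEED,p0);print(b.round(4),np.degrees(b[2]).round(2),f)
print(atz(W[0],[[287,106],[366,190],[272,273],[193,202]],.03).mean(0))
ims=[]
for (c,i),(x,y) in zip((W,T,S),((190,100),(90,160),(330,110))):
    i=cv2.resize(i,None,fx=1,fy=1);draw(i,c,FEED,b);ims.append(cv2.resize(i[y:y+180,x:x+180] if x==190 else i[y:y+120,x:x+120],(400,400)))
cv2.imwrite('pics/f.png',cv2.resize(np.hstack(ims[:2]),(800,400)))
E
```

```text
[0.5767 0.2497 0.3276] 18.77 -4.5859175
[0.574 0.242 0.308] 17.65 -5.1742697
[0.5833 0.247  0.3164] 18.13 -4.213667
[0.5782 0.246  0.3578] 20.5 -8.758297
[0.577  0.2491 0.3269] 18.73 -12.473148
[0.5757063 0.2511503 0.03     ]
```

View pics/f.png

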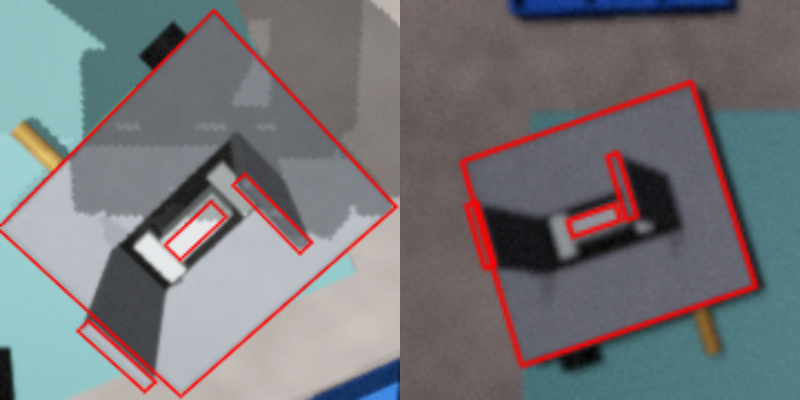

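The base outline fits in both views: feeder at about (0.577, 0.249), yaw 18.7°. Next, the rack.

Request:
carry_out --deltas '[{"dp": [-0.08,-0.19,0],"spin": 0,"hand": 87},{"dp": [-0.15,-0.37,0],"spin": 0,"hand": 87},{"dp": [-0.22,-0.55,0],"spin": 0,"hand": 87},{"dp": [-0.3,-0.74,0],"spin": 0,"hand": 87},{"dp": [-0.37,-0.92,0],"spin": 0,"hand": 87}]'

```text
time: 1.75
ee_pos: [0.5454, 0.0148, 0.2501]
eef_rot: [0.218, 0.976, 0.0, 0.0]
ft_force: [0.9, 0.3, 0.7]
width: 0.0872
grip_force: 0.0
```

Request:
carry_out --deltas '[{"dp": [-0.08,-0.19,0],"spin": -0.04,"hand": 87},{"dp": [-0.15,-0.37,0],"spin": -0.08,"hand": 87},{"dp": [-0.22,-0.55,0],"spin": -0.12,"hand": 87},{"dp": [-0.3,-0.74,0],"spin": -0.14,"hand": 87},{"dp": [-0.37,-0.92,0],"spin": -0.14,"hand": 87},{"dp": [-0.37,-0.92,0],"spin": -0.14,"hand": 87},{"dp": [-0.37,-0.92,0],"spin": -0.14,"hand": 87},{"dp": [-0.37,-0.92,0],"spin": -0.14,"hand": 87}]'

```text
time: 2.55
ee_pos: [0.5319, -0.2302, 0.2498]
eef_rot: [-0.0, 1.0, 0.001, -0.0]
ft_force: [-0.4, -0.1, 0.3]
width: 0.0871
grip_force: 0.0
```

```bash
cat >> h.py <<'E'
RACK=box(-.05,.05,-.039,.039,.006)+sum([box(x-.002,x+.002,-.022,.022,.09) for x in(-.042,0,.042)],[])
CAS=box(-.015,.015,-.03,.03,.08)
import json
def shot(n):
    s=read_state();im=camera('wrist');cv2.imwrite(f'pics/{n}.png',im[:,:,::-1])
    json.dump({k:list(s[k]) for k in('ee_pos','eef_rot')},open(f'{n}.json','w'))
def view(n): return cam('wrist',json.load(open(f'{n}.json'))),cv2.imread(f'pics/{n}.png')
E
python3 - <<'E'
from h import *
shot('w2');go((.53,-.233,.25),90)
W=view('w2');T=(cam('top'),cv2.imread('pics/top0.png'));S=(cam('scene'),cv2.imread('pics/scene0.png'))
cs=[(.554,-.236,0),(.5125,-.234,0)]
for v in([W],[T],[S],[W,T,S]):
    r,f=fit(v,RACK,(.533,-.235,0),(.008,.008,.07));print('rack',r.round(4),f)
    for c in cs: b,f=fit(v,CAS,c,(.008,.008,.07),.006);print('cas',b.round(4),f)
i=W[1].copy();draw(i,W[0],RACK,r)
for c in cs: draw(i,W[0],CAS,fit([W],CAS,c,(.008,.008,.07),.006)[0],.006)
cv2.imwrite('pics/r.png',np.hstack([cv2.resize(q[100:300,180:380],(400,400)) for q in (W[1],i)]))
E
```

```text
now [ 0.532  -0.2302  0.2499] yaw 90.03 q7 1.99 F [ 0.97  0.16 -0.29] dp [ 0.0078 -0.0113 -0.0005] spin 0.0002
rack [ 0.5346 -0.2305 -0.0527] -5.962372
cas [ 0.5535 -0.2354  0.0007] -7.079745
cas [ 0.5192 -0.2322  0.018 ] -6.494662
rack [ 0.5347 -0.2144 -0.0744] -4.2969375
cas [ 0.5591 -0.2221  0.1018] -5.6089225
cas [ 0.5073 -0.2316 -0.0085] -4.4839983
rack [ 0.5252 -0.2276 -0.008 ] -3.8782742
cas [ 0.5625 -0.2276 -0.0507] -6.1364446
cas [ 0.5317 -0.2213 -1.232 ] -5.556474
rack [ 0.5349 -0.2343  0.0156] -16.116283
cas [ 0.5615 -0.2255  0.0232] -15.508828
cas [ 0.5193 -0.2322  0.0246] -14.41044
```

View pics/r.png

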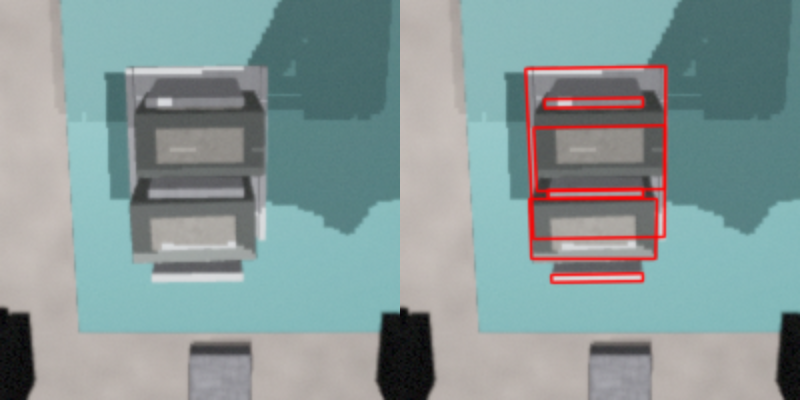

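The wrist crop shows both cassette tops clearly: upper face about (133–266, 108–173) and lower (131–258, 200–262) in crop pixels. The rack outline fits well. I'll compute the centres from these picks.

```bash
python3 - <<'E'
from h import *
W=view('w2')
for c in([(137,110),(262,106),(266,173),(133,173)],[(134,203),(258,199),(258,262),(131,262)]):
    q=atz(W[0],np.array(c)/2+[180,100],.086);print(q.round(4).tolist(),q.mean(0).round(4))
go((.513,-.233,.12),90);go((.513,-.233,.055),90)
E
```

```text
[[0.497, -0.2603, 0.086], [0.4952, -0.2036, 0.086], [0.5264, -0.201, 0.086], [0.5264, -0.263, 0.086]] [ 0.5112 -0.232   0.086 ]
[[0.5409, -0.2629, 0.086], [0.5389, -0.2045, 0.086], [0.5706, -0.2038, 0.086], [0.5706, -0.2653, 0.086]] [ 0.5553 -0.2341  0.086 ]
now [ 0.532  -0.2302  0.2499] yaw 90.03 q7 1.99 F [ 0.97  0.16 -0.29] dp [ 0.0759 -0.0118  0.5195] spin 0.0002
now [ 0.532  -0.2302  0.2499] yaw 90.03 q7 1.99 F [ 0.97  0.16 -0.29] dp [ 0.0759 -0.0121  0.7795] spin 0.0002
```

Request:
carry_out --deltas '[{"dp": [0.08,-0.01,0.15],"spin": -0.005,"hand": 87},{"dp": [0.08,-0.01,0.3],"spin": -0.005,"hand": 87},{"dp": [0.08,-0.01,0.45],"spin": -0.005,"hand": 87},{"dp": [0.08,-0.01,0.6],"spin": -0.005,"hand": 87},{"dp": [0.08,-0.01,0.7],"spin": -0.005,"hand": 87},{"dp": [0.08,-0.01,0.8],"spin": -0.005,"hand": 87},{"dp": [0.08,-0.01,0.8],"spin": -0.005,"hand": 87},{"dp": [0.08,-0.01,0.8],"spin": -0.005,"hand": 87}]' --force 35

```text
time: 3.4
ee_pos: [0.5117, -0.2339, 0.0505]
eef_rot: [-0.007, 1.0, 0.0, -0.0]
ft_force: [-0.2, -0.5, -0.2]
width: 0.0868
grip_force: 0.0
```

Request:
carry_out --deltas '[{"dp": [0,0,0],"spin": 0,"hand": 50},{"dp": [0,0,0],"spin": 0,"hand": 50},{"dp": [0,0,0],"spin": 0,"hand": 50},{"dp": [0,0,0],"spin": 0,"hand": 50},{"dp": [0,0,0],"spin": 0,"hand": 50},{"dp": [0,0,0],"spin": 0,"hand": 50},{"dp": [0,0,0],"spin": 0,"hand": 50},{"dp": [0,0,0],"spin": 0,"hand": 50}]' --force 35

```text
time: 4.2
ee_pos: [0.5117, -0.234, 0.0506]
eef_rot: [-0.007, 1.0, 0.001, 0.0]
ft_force: [-1.1, 5.4, 7.0]
width: 0.0596
grip_force: 35.0
```

Request:
carry_out --deltas '[{"dp": [0,0,-0.02],"spin": 0,"hand": 50},{"dp": [0,0,-0.04],"spin": 0,"hand": 50},{"dp": [0,0,-0.06],"spin": 0,"hand": 50},{"dp": [0,0,-0.06],"spin": 0,"hand": 50},{"dp": [0,0,-0.06],"spin": 0,"hand": 50},{"dp": [0,0,-0.06],"spin": 0,"hand": 50}]'

```text
time: 4.8
ee_pos: [0.511, -0.235, 0.0647]
eef_rot: [-0.006, 1.0, 0.0, -0.0]
ft_force: [0.3, 0.6, -5.5]
width: 0.0596
grip_force: 35.0
```

Request:
carry_out --deltas '[{"dp": [0,0,0],"spin": 0,"hand": 50},{"dp": [0,0,0],"spin": 0,"hand": 50}]'

```text
time: 5.0
ee_pos: [0.5111, -0.235, 0.0648]
eef_rot: [-0.006, 1.0, 0.0, -0.0]
ft_force: [0.3, -1.2, -5.6]
width: 0.0594
grip_force: 35.0
```

It weighs about 0.57 kg, so this is the full one. I'll lift it out and set it on the bench at about (0.50, -0.08).

Request:
carry_out --deltas '[{"dp": [0,0,-0.1],"spin": 0,"hand": 50},{"dp": [0,0,-0.2],"spin": 0,"hand": 50},{"dp": [0,0,-0.3],"spin": 0,"hand": 50},{"dp": [0,0,-0.4],"spin": 0,"hand": 50},{"dp": [0,0,-0.4],"spin": 0,"hand": 50},{"dp": [0.01,0.12,-0.4],"spin": 0,"hand": 50},{"dp": [0.02,0.24,-0.4],"spin": 0,"hand": 50},{"dp": [0.03,0.36,-0.4],"spin": -0.03,"hand": 50},{"dp": [0.04,0.48,-0.4],"spin": -0.06,"hand": 50},{"dp": [0.04,0.6,-0.4],"spin": -0.09,"hand": 50},{"dp": [0.04,0.62,-0.4],"spin": -0.1,"hand": 50},{"dp": [0.04,0.62,-0.4],"spin": -0.1,"hand": 50},{"dp": [0.04,0.62,-0.4],"spin": -0.1,"hand": 50},{"dp": [0.04,0.62,-0.4],"spin": -0.1,"hand": 50}]'

```text
time: 6.4
ee_pos: [0.499, -0.0815, 0.1645]
eef_rot: [-0.161, 0.987, -0.0, -0.0]
ft_force: [-0.4, -0.0, -5.9]
width: 0.06
grip_force: 35.0
```

```bash
python3 - <<'E'
from h import *
go((.5,-.08,.047),108.7)
E
```

```text
now [ 0.499  -0.0815  0.1645] yaw 108.56 q7 2.0 F [-0.41 -0.   -5.89] dp [-0.0062  0.0046  0.4701] spin -0.0008
```

Request:
carry_out --deltas '[{"dp": [0,0,0.12],"spin": 0,"hand": 50},{"dp": [0,0,0.24],"spin": 0,"hand": 50},{"dp": [0,0,0.34],"spin": 0,"hand": 50},{"dp": [0,0,0.42],"spin": 0,"hand": 50},{"dp": [0,0,0.46],"spin": 0,"hand": 50},{"dp": [0,0,0.47],"spin": 0,"hand": 50},{"dp": [0,0,0.475],"spin": 0,"hand": 50},{"dp": [0,0,0.48],"spin": 0,"hand": 50},{"dp": [0,0,0.482],"spin": 0,"hand": 50},{"dp": [0,0,0.482],"spin": 0,"hand": 50}]'

```text
time: 7.4
ee_pos: [0.4995, -0.0802, 0.045]
eef_rot: [-0.163, 0.987, 0.0, 0.0]
ft_force: [0.6, -0.1, -5.4]
width: 0.0598
grip_force: 35.0
```

Request:
carry_out --deltas '[{"dp": [0,0,0.002],"spin": 0,"hand": 50},{"dp": [0,0,0.004],"spin": 0,"hand": 50},{"dp": [0,0,0.006],"spin": 0,"hand": 50},{"dp": [0,0,0.006],"spin": 0,"hand": 50}]'

```text
time: 7.8
ee_pos: [0.4997, -0.0802, 0.0445]
eef_rot: [-0.163, 0.987, 0.0, 0.001]
ft_force: [-6.7, -0.3, 13.1]
width: 0.0596
grip_force: 35.0
```

Request:
carry_out --deltas '[{"dp": [0,0,0],"spin": 0,"hand": 70},{"dp": [0,0,0],"spin": 0,"hand": 87},{"dp": [0,0,0],"spin": 0,"hand": 87},{"dp": [0,0,0],"spin": 0,"hand": 87},{"dp": [0,0,-0.1],"spin": 0,"hand": 87},{"dp": [0,0,-0.2],"spin": 0,"hand": 87},{"dp": [0,0,-0.3],"spin": 0,"hand": 87},{"dp": [0,0,-0.4],"spin": 0,"hand": 87},{"dp": [0,0,-0.5],"spin": 0.04,"hand": 87},{"dp": [0,0,-0.6],"spin": 0.08,"hand": 87},{"dp": [0,0,-0.6],"spin": 0.12,"hand": 87},{"dp": [0,0,-0.6],"spin": 0.17,"hand": 87},{"dp": [0,0,-0.6],"spin": 0.21,"hand": 87},{"dp": [0,0,-0.6],"spin": 0.25,"hand": 87},{"dp": [0,0,-0.6],"spin": 0.3,"hand": 87},{"dp": [0,0,-0.6],"spin": 0.35,"hand": 87},{"dp": [0,0,-0.6],"spin": 0.4,"hand": 87},{"dp": [0,0,-0.6],"spin": 0.45,"hand": 87},{"dp": [0,0,-0.6],"spin": 0.5,"hand": 87},{"dp": [0,0,-0.6],"spin": 0.5,"hand": 87}]'

```text
time: 9.8
ee_pos: [0.4992, -0.0802, 0.1929]
eef_rot: [0.585, 0.811, 0.0, -0.0]
ft_force: [0.8, 0.0, -0.4]
width: 0.0868
grip_force: 0.0
```

```bash
python3 - <<'E'
from h import *
go((.5,-.08,.046),18.7);shot('w3');W=view('w3')
b,f=fit([W],CAS,(.4995,-.08,np.radians(18.7)),(.006,.006,.05));print(b.round(4),np.degrees(b[2]),f)
i=W[1].copy();draw(i,W[0],CAS,b);cv2.imwrite('pics/c.png',np.hstack([cv2.resize(q[80:330,160:410],(400,400)) for q in(W[1],i)]))
E
```

```text
now [ 0.4992 -0.0802  0.1929] yaw 18.41 q7 0.42 F [ 0.76  0.01 -0.44] dp [-3.000e-04  3.300e-03  5.877e-01] spin -0.0016
[ 0.5009 -0.0792  0.3214] 18.41709586925101 -4.1420665
```

View pics/c.png

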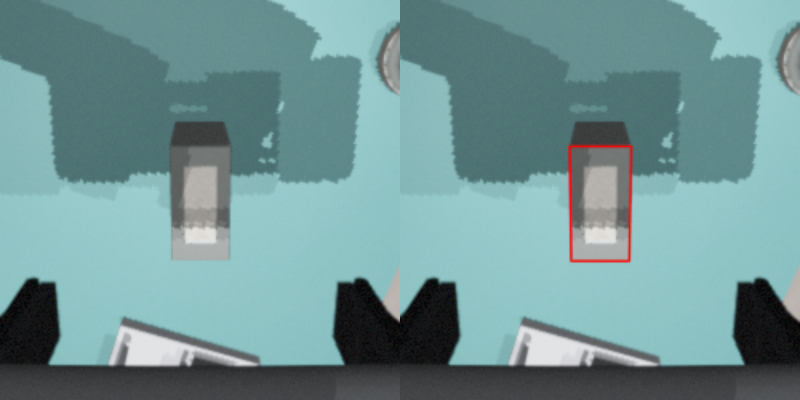

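The cassette stands upright at (0.501, -0.079), yaw 18.4°, right under the gripper. I'll take it by its broad faces.

Request:
carry_out --deltas '[{"dp": [0,0,0.15],"spin": 0,"hand": 87},{"dp": [0,0,0.3],"spin": 0,"hand": 87},{"dp": [0,0,0.42],"spin": 0,"hand": 87},{"dp": [0,0,0.52],"spin": 0,"hand": 87},{"dp": [0,0,0.59],"spin": 0,"hand": 87},{"dp": [0,0,0.59],"spin": 0,"hand": 60},{"dp": [0,0,0.59],"spin": 0,"hand": 40},{"dp": [0,0,0.59],"spin": 0,"hand": 20},{"dp": [0,0,0.59],"spin": 0,"hand": 20},{"dp": [0,0,0.59],"spin": 0,"hand": 20},{"dp": [0,0,0.59],"spin": 0,"hand": 20},{"dp": [0,0,0.59],"spin": 0,"hand": 20},{"dp": [0,0,0.59],"spin": 0,"hand": 20},{"dp": [0,0,0.59],"spin": 0,"hand": 20}]' --force 45

```text
time: 11.25
ee_pos: [0.4997, -0.0801, 0.0457]
eef_rot: [0.583, 0.813, 0.0, 0.0]
ft_force: [2.5, 0.7, 0.6]
width: 0.0299
grip_force: 44.7
```

Request:
carry_out --deltas '[{"dp": [0,0,-0.1],"spin": 0,"hand": 20},{"dp": [0,0,-0.3],"spin": 0,"hand": 20},{"dp": [0,0,-0.5],"spin": 0,"hand": 20},{"dp": [0,0,-0.7],"spin": 0,"hand": 20},{"dp": [0,0,-0.8],"spin": 0,"hand": 20},{"dp": [0,0,-0.8],"spin": 0,"hand": 20},{"dp": [0,0,-0.8],"spin": 0,"hand": 20}]'

```text
time: 11.95
ee_pos: [0.4984, -0.0801, 0.2438]
eef_rot: [0.583, 0.813, -0.001, -0.001]
ft_force: [-1.5, -0.4, -6.9]
width: 0.0298
grip_force: 44.7
```

```bash
python3 - <<'E'
from h import *
s=read_state();print(s['width'],s['grip_force']);go((.577,.249,.245),18.7)
E
```

```text
0.029751087258827365 44.655471984733595
now [ 0.4984 -0.0801  0.2438] yaw 18.74 q7 0.42 F [-1.53 -0.39 -6.94] dp [ 1.1456  0.7207 -0.0055] spin 0.0002
```

Request:
carry_out --deltas '[{"dp": [0.14,0.13,0],"spin": 0,"hand": 20},{"dp": [0.28,0.26,0],"spin": 0,"hand": 20},{"dp": [0.42,0.39,0],"spin": 0,"hand": 20},{"dp": [0.56,0.52,0],"spin": 0,"hand": 20},{"dp": [0.7,0.65,0],"spin": 0,"hand": 20},{"dp": [0.76,0.72,0],"spin": 0,"hand": 20},{"dp": [0.76,0.72,0],"spin": 0,"hand": 20},{"dp": [0.76,0.72,0],"spin": 0,"hand": 20},{"dp": [0.76,0.72,0],"spin": 0,"hand": 20}]'

```text
time: 12.85
ee_pos: [0.608, 0.1559, 0.2437]
eef_rot: [0.583, 0.812, -0.001, -0.001]
ft_force: [0.4, 0.2, -6.6]
width: 0.0293
grip_force: 44.7
```

```bash
python3 - <<'E'
from h import *
shot('w4');W=view('w4')
b,f=fit([W],FEED,(.577,.249,np.radians(18.7)),(.008,.008,.04));print(b.round(4),np.degrees(b[2]),f)
b2,f=fit([W,view('w1')],FEED,(.577,.249,np.radians(18.7)),(.008,.008,.04));print(b2.round(4),np.degrees(b2[2]),f)
go((.577,.249,.245),18.7)
i=W[1].copy();draw(i,W[0],FEED,b);cv2.imwrite('pics/g.png',np.hstack([cv2.resize(q[80:380,150:450],(400,400)) for q in(W[1],i)]))
E
```

```text
[0.5796 0.2449 0.3178] 18.210521786666582 -2.7773268
[0.5772 0.2495 0.3359] 19.245276339404693 -7.3356657
now [0.6082 0.1559 0.2443] yaw 18.62 q7 0.07 F [ 0.3  -0.21 -6.36] dp [ 0.3927  0.0007 -0.0029] spin -0.0004
```

View pics/g.png

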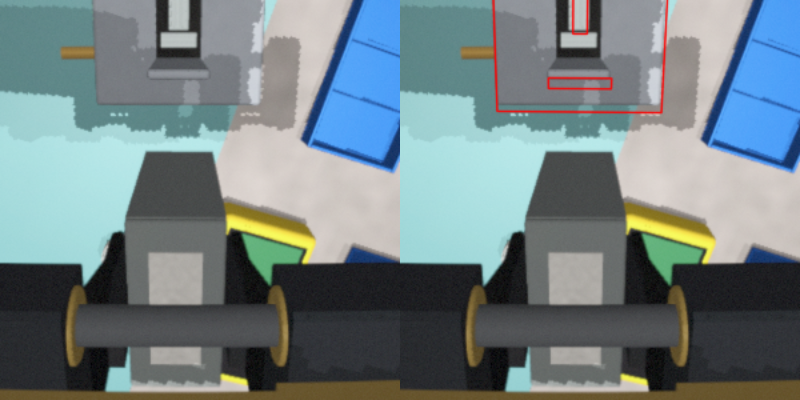

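The crop shows the feeder's front base edge at v≈104 and the near cheek top at v≈69–79, so that fit sits about 6 mm short. I'll refit from a corrected start and check with picks.

```bash
python3 - <<'E'
from h import *
W=view('w4');V=view('w1')
p0=(.5778,.2504,np.radians(18.7))
for v in([W],[V],[W,V]):
    for E in(FEED,FEED[:12],FEED[4:]):
        b,f=fit(v,E,p0,(.003,.003,.02));print(b.round(4),np.degrees(b[2]).round(2),f)
pk=lambda u:np.array(u)*.75+[150,80]
q=atz(W[0],pk([(97,103),(263,104)]),.03);d=q[1]-q[0];print(np.degrees(np.arctan2(d[1],d[0])),q.mean(0)[:2]+.075*np.array([-d[1],d[0]])/np.hypot(*d[:2]),np.hypot(*d[:2]))
q=atz(W[0],pk([(148,79),(210,78)]),.13);d=q[1]-q[0];print(np.degrees(np.arctan2(d[1],d[0])),q.mean(0)[:2]+.044*np.array([-d[1],d[0]])/np.hypot(*d[:2]),np.hypot(*d[:2]))
b=(.577,.2495,np.radians(18.9));i=W[1].copy();draw(i,W[0],FEED,b)
cv2.imwrite('pics/g2.png',np.hstack([cv2.resize(q[0:170,200:370],(400,400),interpolation=cv2.INTER_CUBIC) for q in(W[1],i)]))
E
```

```text
[0.5763 0.2482 0.3015] 17.28 -3.028483
[0.5766 0.2489 0.3131] 17.94 -2.6848867
[0.5782 0.2487 0.3447] 19.75 -3.4681032
[0.5767 0.2495 0.3413] 19.56 -4.622306
[0.5755 0.2491 0.319 ] 18.27 -4.578925
[0.5765 0.2494 0.3301] 18.91 -5.400061
[0.5764 0.2489 0.3165] 18.13 -7.3794575
[0.576  0.249  0.3159] 18.1 -7.071868
[0.5774 0.2496 0.3424] 19.62 -8.4290085
18.350866453232975 [0.57833191 0.25117295] 0.13081547558096818
19.60191409911199 [0.5766362  0.24970201] 0.03528287123449265
```

View pics/g2.png

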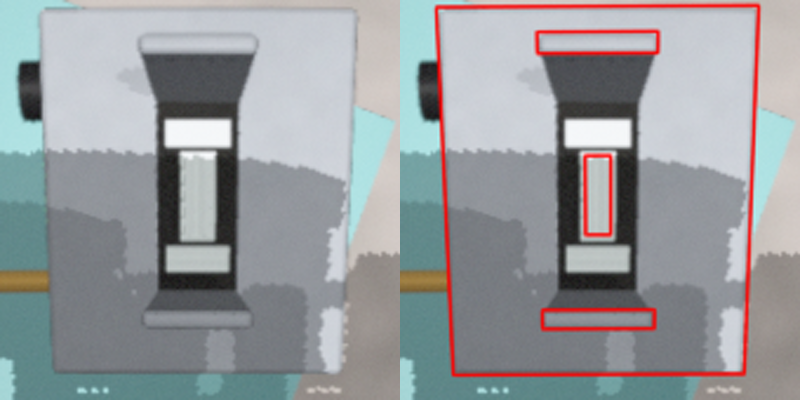

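The overlay with (0.577, 0.2495, 18.9°) matches the post, pads and cheeks. I'll go above the post.

Request:
carry_out --deltas '[{"dp": [0.1,0,0],"spin": 0,"hand": 20},{"dp": [0.2,0,0],"spin": 0,"hand": 20},{"dp": [0.3,0,0],"spin": 0,"hand": 20},{"dp": [0.394,0,0],"spin": 0,"hand": 20},{"dp": [0.394,0,0],"spin": 0,"hand": 20},{"dp": [0.394,0,0],"spin": 0,"hand": 20},{"dp": [0.394,0,0.1],"spin": 0,"hand": 20},{"dp": [0.394,0,0.2],"spin": 0,"hand": 20},{"dp": [0.394,0,0.3],"spin": 0,"hand": 20},{"dp": [0.394,0,0.4],"spin": 0,"hand": 20},{"dp": [0.394,0,0.48],"spin": 0,"hand": 20},{"dp": [0.394,0,0.53],"spin": 0,"hand": 20},{"dp": [0.394,0,0.53],"spin": 0,"hand": 20},{"dp": [0.394,0,0.53],"spin": 0,"hand": 20}]'

```text
time: 14.3
ee_pos: [0.5777, 0.2503, 0.1139]
eef_rot: [0.583, 0.812, 0.0, 0.0]
ft_force: [-0.5, 0.5, -4.9]
width: 0.0298
grip_force: 44.7
```

```bash
python3 - <<'E'
from h import *
go((.5765,.249,.084),18.6)
E
```

```text
now [0.5777 0.2503 0.1139] yaw 18.67 q7 -0.09 F [-0.47  0.55 -4.88] dp [-0.0034 -0.0063  0.1197] spin 0.0004
```

Request:
carry_out --deltas '[{"dp": [-0.003,-0.006,0],"spin": 0,"hand": 20},{"dp": [-0.003,-0.006,0.03],"spin": 0,"hand": 20},{"dp": [-0.003,-0.006,0.05],"spin": 0,"hand": 20},{"dp": [-0.003,-0.006,0.06],"spin": 0,"hand": 20},{"dp": [-0.003,-0.006,0.07],"spin": 0,"hand": 20},{"dp": [-0.003,-0.006,0.07],"spin": 0,"hand": 20}]'

```text
time: 14.9
ee_pos: [0.5756, 0.2496, 0.0951]
eef_rot: [0.583, 0.813, -0.0, -0.0]
ft_force: [0.8, 0.4, -6.1]
width: 0.0296
grip_force: 44.7
```

Request:
carry_out --deltas '[{"dp": [0,0,0.01],"spin": 0,"hand": 20},{"dp": [0,0,0.018],"spin": 0,"hand": 20},{"dp": [0,0,0.024],"spin": 0,"hand": 20},{"dp": [0,0,0.024],"spin": 0,"hand": 20}]'

```text
time: 15.3
ee_pos: [0.5759, 0.2497, 0.0895]
eef_rot: [0.583, 0.813, 0.0, -0.0]
ft_force: [-0.9, 0.1, -3.4]
width: 0.0294
grip_force: 44.6
```

Request:
carry_out --deltas '[{"dp": [0,0,0.008],"spin": 0,"hand": 20},{"dp": [0,0,0.014],"spin": 0,"hand": 20},{"dp": [0,0,0.02],"spin": 0,"hand": 20},{"dp": [0,0,0.022],"spin": 0,"hand": 20},{"dp": [0,0,0.022],"spin": 0,"hand": 20}]'

```text
time: 15.8
ee_pos: [0.576, 0.2497, 0.0841]
eef_rot: [0.583, 0.813, 0.0, 0.0]
ft_force: [-0.1, -0.8, -2.2]
width: 0.0299
grip_force: 44.6
```

Request:
carry_out --deltas '[{"dp": [0,0,0.002],"spin": 0,"hand": 20},{"dp": [0,0,0.004],"spin": 0,"hand": 20},{"dp": [0,0,0.006],"spin": 0,"hand": 20},{"dp": [0,0,0.006],"spin": 0,"hand": 20}]'

```text
time: 16.2
ee_pos: [0.576, 0.2497, 0.0836]
eef_rot: [0.583, 0.813, 0.0, 0.0]
ft_force: [-3.7, -1.7, 7.1]
width: 0.0298
grip_force: 44.6
```

It's bottomed out. Release and rise.

Request:
carry_out --deltas '[{"dp": [0,0,0],"spin": 0,"hand": 35},{"dp": [0,0,0],"spin": 0,"hand": 50},{"dp": [0,0,0],"spin": 0,"hand": 70},{"dp": [0,0,0],"spin": 0,"hand": 70},{"dp": [0,0,0],"spin": 0,"hand": 70},{"dp": [0,0,-0.1],"spin": 0,"hand": 70},{"dp": [0,0,-0.25],"spin": 0,"hand": 70},{"dp": [0,0,-0.4],"spin": 0,"hand": 70},{"dp": [0,0,-0.55],"spin": 0,"hand": 70},{"dp": [0,0,-0.7],"spin": 0,"hand": 70},{"dp": [-0.2,0,-0.8],"spin": 0,"hand": 70},{"dp": [-0.3,0,-0.8],"spin": 0,"hand": 70},{"dp": [-0.3,0,-0.8],"spin": 0,"hand": 70}]'

```text
time: 17.5
ee_pos: [0.602, 0.1728, 0.2841]
eef_rot: [0.586, 0.811, 0.0, 0.002]
ft_force: [-0.4, 0.2, -1.7]
width: 0.0699
grip_force: 0.0
```

```bash
python3 - <<'E'
from h import *
shot('w5');W=view('w5')
b=(.577,.2495,np.radians(18.7))
for z in(.038,.044): print(z,[x.round(4) if hasattr(x,'round') else x for x in fit([W],CAS,b,(.004,.004,.03),z)])
i=W[1].copy();draw(i,W[0],CAS,b,.038);draw(i,W[0],FEED[:12],b)
s=camera('scene')[:,:,::-1];t=camera('top')[:,:,::-1]
cv2.imwrite('pics/z.png',np.hstack([cv2.resize(i[60:340,140:420],(400,400)),np.vstack([cv2.resize(s[125:225,90:290],(400,200)),cv2.resize(s[100:220,330:570],(400,200))])]))
E
```

```text
0.038 [array([0.5829, 0.2533, 0.313 ]), np.float32(-3.9767)]
0.044 [array([0.5831, 0.2532, 0.3145]), np.float32(-3.5709)]
```

View pics/z.png

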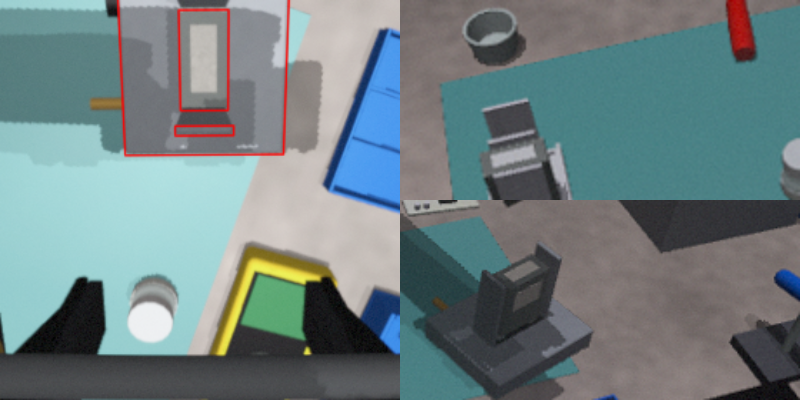

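The cassette sits between the cheeks, upright and matching the outline drawn at the seated height. The light one still stands in the rack and the arm is clear. Handing in.

```bash
python3 -c "
from bench import *
print(close_job())"
```

```text
the job is handed in; nothing more can be done
None
```

I put the full cassette (about 0.57 kg by lift) on the feeder post, pressed it to the bottom and released it. The light one was never touched and still stands in the rack. The job is handed in, but no verdict came back.

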